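# Set the photometer's filter lever to the third click and take a reading

## Robot

A 7-joint arm with a two-finger parallel gripper is mounted at the origin on the work surface. World frame = base frame: x ahead of the robot, y to its left, z up, the work surface at z = 0. Lengths are in mm, angles in rad, forces in N, time in s.
With the tool pointing down it reaches from about 425 to 1025 mm from the base axis. Payload 9.4 kg.
Tool frame: the origin (TCP) lies where the fingers leave the gripper's body, on its centre line; the fingertips stand 84 mm ahead of it and the grasp point (between the pads) lies 65 mm ahead of it; z points along the fingers, y is the line along which they close (so a half turn about z gives the same grasp; the last joint's range is limited). The gripper opens to 93 mm and grips with 3 to 60 N. Pads are 15 mm wide; open, the fingers measure 128 mm over their backs; the gripper's body (75 mm by 188 mm) begins 65 mm behind the grasp point.
Start: joints at [1.187, 0.599, -0.003, 1.599, 0.002, 0.943, -0.08], TCP at [218.951, -691.148, 302.718] pointing down, gripper open.
Joint ranges: [-2.57, 2.57], [-0.35, 1.97], [-1.29, 1.29], [0.11, 2.56], [-1.05, 4.19], [0.11, 1.86], [-2.63, 2.63]. Speed limits (rad/s): [2.22, 2.22, 3.01, 3.01, 3.14, 3.14, 3.14].

## Interface

Orientations are given as a 3x3 rotation matrix whose columns are the frame's x, y, z axes.
In Python, from bench import robot gives the robot as it stands.
- The arm moves only by the tool drive_tool, never from a script. Its argument "commands" is a list that holds one entry, the list of rows, each a list of 5 numbers: the closure, from 0 (fully open) to 1 (shut), then the shift along the tool's x, y, z in m, then the turn about the tool's z in degrees. A call has 1 to 8 rows; each row is the pose to reach, as a shift and turn from the pose commanded when the call began, along the tool's axes at that moment; what a row does not reach only later rows make up. A row lasts 1/12 s, in which the tool goes at most 41.7 mm and 7.16 degrees, less where a joint would pass 70% of its speed; a pose out of reach is approached as far as the arm can. A call with a gripper value outside its range is refused whole. The fingers move at their own pace and stop on an object; "grip_force" is the grip in N (left out, the last holds). Time passes only in rows, so rows that repeat a pose let the fingers close. It gives the time, the measured TCP pose, the force, the opening and the grip force at its end, in the units of the state.
- robot.observe(): the state, without advancing time (a new reading comes with each control period).
- robot.grab_frame(name): name is "scene" or "top" or "wrist"; returns (picture, depth): 480x640x3 uint8, red, green, blue; 480x640 float32, mm along the optical axis (not along the pixel's ray), 0 where there is no reading.
- robot.get_calibration(name): a dict with "K" (3x3 intrinsics, pixels), "k1" (the pictures are not rectified: a ray, as slopes to the right and down, at radius r is drawn at 1 + k1 r^2 times it, then the intrinsics apply), "pose" (4x4, takes a point from camera to world coordinates). Camera axes: x right, y up, looking along -z (the intrinsics and any distortion apply to the point x, -y, -z); pixel columns grow to the right and rows downward; lengths in mm; the calibration is good to about 2 mm. A picture is of the moment at which its call begins: read the wrist's pose just before it. get_calibration takes no time and is no camera call; for the wrist camera it gives the pose at the moment of the call.
- robot.sign_off(): hands the job in; it is judged then, once.
The state is a dict: "time_s": time; "joint_positions": joint angles; "dq": joint speeds; "joint_torque": joint torques, N m; "tcp_pos": TCP position; "eef_rot": TCP orientation; "contact_force": force on the tool from outside, world axes, zero at the start; "ft_torque": the same for the moment, N m; "gripper_width": finger opening in mm; "grasp_force": force on a finger pad.
Only numpy, scipy, OpenCV 4.12 (cv2) and the standard library are available. Lean on these libraries where they do the work, as an engineer would, in place of code of your own. Each camera call takes 0.05 s, during which the arm holds its last target. There are 200 camera calls.

## Task

On the white photometer, push the orange filter lever with a fingertip along its slot, away from its parked end, until it has clicked into its third position, without letting it run on into the fourth; then press the green read button right down and let it come up again. Only push the lever, do not pinch it between the fingers, and leave it in the third position. Leave the bottles, vial, glassware, jar and mortar standing where they are.

Things in the scene. Friction and masses are not known exactly. Their poses are not given: they have to be found in the camera images.
- photometer: White bench photometer, 220 (its x) by 300 (y) by 100 mm high, fixed; origin under its centre, z up, front at -x, left end at +y. The lever's black slot runs along its y on the flat top, at x = -50, y = -70 to 56 mm; only the read button is within 60 mm of it. Behind: a round sample port, 60 mm wide, 26 high, at (55, -85) and a display block, 50 by 110, 28 high, at (75, 75).
- filter_lever (a joint): Lever travel in m: 0 parked (the slot's right, -y end, where it starts), growing to the left (+y), stop at 0.1015. Five click positions, with white ticks: 0.020, 0.040, 0.060 (the third), 0.080, 0.100, with crests half-way between (0.010, 0.030, 0.050..). The push needed rises to 5 to 6 N and falls to nil at the crest; just past it the lever snaps ahead into the next click and stays.
- lever_knob (a point): Centre of the lever's orange knob, an upright cylinder 16 mm in diameter, 26 mm high. It moves with the lever, 25 mm above the photometer's top, at x = -50, y = -60 mm + travel in the photometer's frame; the knob spans 12 to 38 mm above the top. Below it a thin steel neck and a foot plate 18 by 24 mm (24 along the slot), its top 5.5 mm above the case.
- read_button (a joint): Travel of the green read button, in m: 0 up, 0.006 fully down. Sprung: it begins to move at about 1.5 N, is fully down at 5 N, and comes up again when released.
- read_button_top (a point): Centre of the top face of the green read button, 26 mm in diameter, 22 mm above the photometer's top, in a black round housing 42 mm in diameter and 12 mm high, at x = -55, y = 108 mm of the photometer. Pressed straight down.
- bottle: amber glass bottle, 62 mm diameter, 150 mm high, black cap, paper label, standing beside the photometer's right end; origin under its centre. Bystander.
- small_bottle: small amber bottle, 44 mm diameter, 95 mm high, black cap, standing beside the photometer's left end; origin under its centre. Bystander.
- vial: small amber vial, 24 mm diameter, 50 mm high, white cap, standing loose on the photometer's top behind the lever's slot; origin under its centre. Bystander.
- beaker: open clear glass beaker, 70 mm across the rim, 95 mm high, on the table; origin under its centre. Bystander.
- jar: white jar with a blue lid, 72 mm diameter, 80 mm high, on the table; origin under its centre. Bystander.
- mortar: white ceramic mortar with its pestle, 110 mm across, 110 mm high with the pestle, on the table; origin under its centre. Bystander.

How it is judged (in metres and radians):
On the way, in this order (a step that is already met when the one before it is completed fails the run):
1. the filter lever rests in its third detent (value of joint filter_lever between 0.0555 and 0.0645 m and velocity of joint filter_lever between -0.01 and 0.01 m/s), for 0.3 s.
2. the read button is pressed down with the lever in its third detent (value of joint filter_lever between 0.0555 and 0.0645 m and value of joint read_button above 0.0045 m), for 0.05 s.
At the end, for the whole second after the job is handed in: The lever rests within 4.5 mm of its third click position (0.060 m), the read button is up again after having been pressed at least 4.5 mm, and the six bystanders stand upright (within 0.2 rad) within 20 mm of where they were (value of joint filter_lever between 0.0555 and 0.0645 m and value of joint read_button below 0.001 m and distance of each of bottle, small_bottle, vial, beaker, jar, mortar from where it was at the start of the episode below 0.02 m and angle between each of bottle, small_bottle, vial, beaker, jar, mortar's own z axis and vertical below 0.2 rad); the robot touches nothing.
It fails at once if the lever runs on into the fourth position (past 0.072 m) (value of joint filter_lever above 0.072 m).
It fails at once if the read button is pressed (3 mm or more) while the lever is not in its third position (value of joint read_button above 0.003 m and not (value of joint filter_lever between 0.0555 and 0.0645 m)).
It fails at once if the lever is pinched between the fingers (contact force between the fingers and filter_lever above 0.5 N and x of the grasp point in the frame of lever_knob between -0.006 and 0.006 m and y of the grasp point in the frame of lever_knob between -0.006 and 0.006 m and z of the grasp point in the frame of lever_knob below 0.028 m).
It fails at once if a bystander is lifted, pushed aside by 20 mm or tipped (distance of any of bottle, small_bottle, vial, beaker, jar, mortar from where it was at the start of the episode above 0.02 m or angle between any of bottle, small_bottle, vial, beaker, jar, mortar's own z axis and vertical above 0.3 rad).
It also fails if it takes over 51 s, if anything falls off the work surface, if the arm or the gripper's body presses on something with over 40 N, if the wrist force passes 120 N, or if a joint passes its speed limit or range.

## Working session

There is one attempt and no reset: what is moved stays moved. The work goes in short steps, Python scripts to look and compute and a tool call to move; the robot and the scene stay as the last step left them, time stands still between calls to the robot, and variables do not carry over. Pictures are saved under pics/ and viewed, at most 10 in all, crops included, and the job is handed in when it is done.

Besides the shell and the picture viewer there is one more tool, called after "Call:" as name([rows], argument=value, ...), one row to a line, values as JSON. drive_tool: Moves the arm, as the interface text tells. Its arguments: {"type":"object","properties":{"commands":{"type":"array"},"grip_force":{"type":"number"}},"required":["commands"]}

```bash
mkdir -p pics
cat > h.py <<'E'
import numpy as np, cv2
from bench import robot
def px2w(cal,u,v,d=None,z=None):
    K=np.array(cal["K"]);T=np.array(cal["pose"]);k=cal["k1"]
    xd=(u-K[0,2])/K[0,0];yd=(v-K[1,2])/K[1,1];x,y=xd,yd
    for _ in range(20):
        f=1+k*(x*x+y*y);x,y=xd/f,yd/f
    r=np.array([x,-y,-1.0])
    if d is None:
        w=T[:3,:3]@r; d=(z-T[2,3])/w[2]
    return T[:3,:3]@(r*d)+T[:3,3]
E
python3 - <<'E'
from h import *
for n in("top","scene"):
    p,d=robot.grab_frame(n);cv2.imwrite(f"pics/{n}0.png",p[:,:,::-1]);np.save(f"{n}0.npy",d)
    c=robot.get_calibration(n);print(n,np.round(c["pose"],3).tolist(),c["K"],c["k1"])
s=robot.observe();print(s["eef_rot"],s["tcp_pos"],s["time_s"])
E
```

```text
top [[0.07, 0.969, -0.236, 284.646], [-0.998, 0.069, -0.011, -8.191], [0.005, 0.237, 0.972, 1274.965], [0.0, 0.0, 0.0, 1.0]] [[547.31336181   0.         322.87415738]
 [  0.         547.31336181 237.5885962 ]
 [  0.           0.           1.        ]] -0.07312800751824514
scene [[-0.853, -0.297, 0.429, 1233.012], [0.522, -0.493, 0.696, 1077.256], [0.005, 0.818, 0.576, 1010.58], [0.0, 0.0, 0.0, 1.0]] [[528.65722049   0.         319.38573235]
 [  0.         528.65722049 243.45923806]
 [  0.           0.           1.        ]] -0.026869533852086666
[[ 9.53285807e-01  3.02069293e-01 -5.59380622e-04]
 [ 3.02069782e-01 -9.53284894e-01  1.32581245e-03]
 [-1.32761868e-04 -1.43285017e-03 -9.99998965e-01]] [ 218.87678606 -690.8298708   301.9252794 ] 0.1
```

View pics/top0.png

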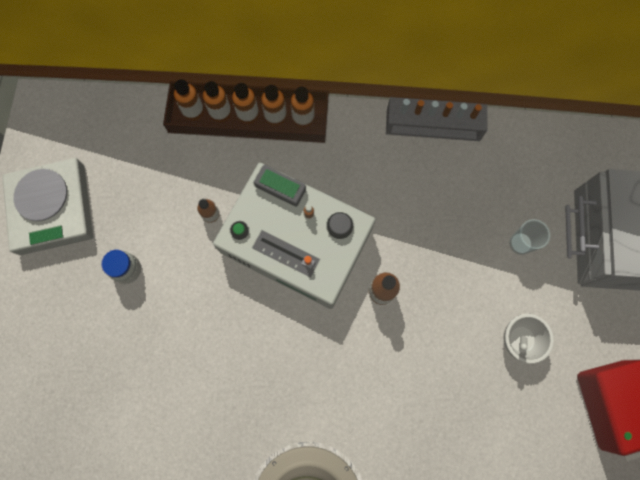

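View pics/scene0.png

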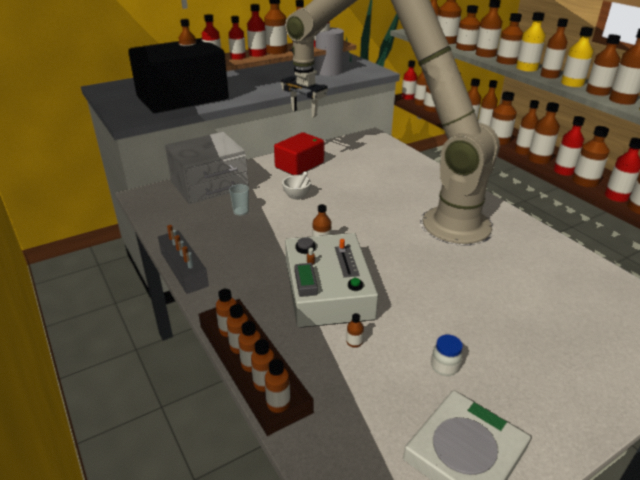

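The top view shows the photometer with its back-left corner at (260,165), back-right (374,219) and front-left near (218,250). The button is at (239,229), the orange knob at (308,261) and the vial at (309,212). I'll enlarge that area.

Run:
```python
from h import *
p=cv2.imread("pics/top0.png")[150:320,190:410]
cv2.imwrite("pics/c1.png",cv2.resize(p,None,fx=3.5,fy=3.5,interpolation=cv2.INTER_CUBIC))
```

```text
(no output)
```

View pics/c1.png

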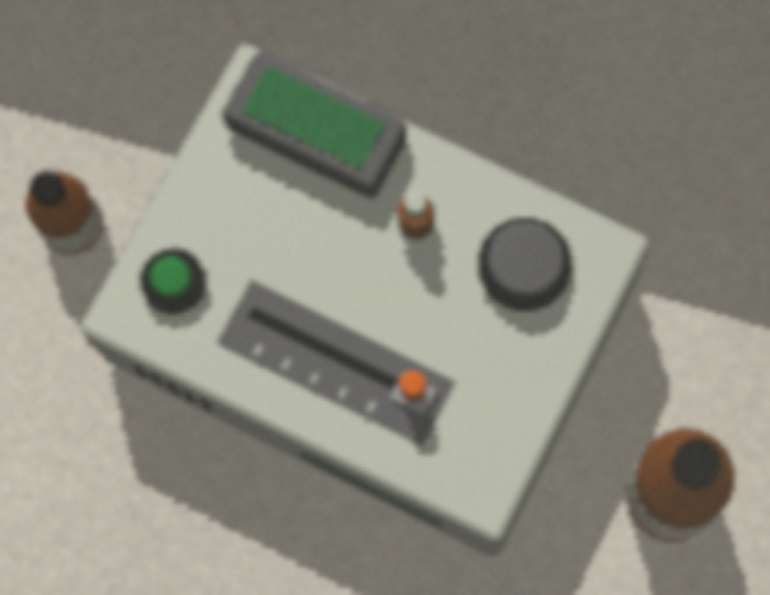

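The crop shows the four corners at BL (243,43), BR (648,239), FR (495,542) and FL (84,325). The port top is at (525,257), the button top at (171,275) and the knob top at (412,384). The vial stands near (416,230), right behind the slot's middle.

Run:
```python
from h import *
from scipy.optimize import least_squares
c=robot.get_calibration("top");D=np.load("top0.npy")
P=[((243,43),(110,150,100)),((648,239),(110,-150,100)),((495,541),(-110,-150,100)),((84,325),(-110,150,100)),((525,257),(55,-85,126)),((171,275),(-55,108,122)),((412,383),(-50,-60,138))]
W=np.array([px2w(c,190+u/3.5-.36,150+v/3.5-.36,z=m[2]) for (u,v),m in P]);M=np.array([m for _,m in P],float)
def tr(p,m):
    a=p[2];return np.c_[p[0]+m[:,0]*np.cos(a)-m[:,1]*np.sin(a),p[1]+m[:,0]*np.sin(a)+m[:,1]*np.cos(a)]
r=least_squares(lambda p:(tr(p,M)-W[:,:2]).ravel(),[600,0,0],loss="soft_l1",f_scale=3)
print(r.x);print((tr(r.x,M)-W[:,:2]).round(1))
q=np.array([(-50,-60,0),(-50,0,0),(-55,108,0.)]);print("knob,knob3,btn",tr(r.x,q).round(1))
for u,v in((416,222),(690,480),(60,205)):
    print(px2w(c,190+u/3.5,150+v/3.5,z=150 if u!=60 else 95).round(0))
for u,v in((310,400-150),(250,200)): print(px2w(c,u,v,d=D[v,u]).round(1))
s=robot.observe();print(s["joint_positions"])
w=robot.get_calibration("wrist");R=np.array(s["eef_rot"]);T=np.array(w["pose"]);print("cam in tool",R.T@(T[:3,3]-s["tcp_pos"]),(R.T@T[:3,:3]).round(2).tolist())
```

```text
[ 5.82139728e+02  7.00477800e+01 -4.05040345e-01]
[[ 4.2  1. ]
 [ 0.3 -4.1]
 [-2.9 -2. ]
 [-2.2  6. ]
 [-0.1 -0.7]
 [ 1.   1. ]
 [ 0.3  0.2]]
knob,knob3,btn [[512.5  34.6]
 [536.2  89.8]
 [574.1 191. ]]
[609.  38. 150.]
[ 462. -136.  150.]
[620. 270.  95.]
[ 284.6   -8.2 1275. ]
[646.4 175.2  97.9]
[ 1.18725247  0.60007134 -0.00252237  1.60005637  0.00178432  0.94290603
 -0.07981278]
cam in tool [ 73.88406746   0.8025171  -80.58441788] [[-0.0, 0.96, 0.26], [1.0, 0.0, 0.0], [0.0, 0.26, -0.96]]
```

```bash
cat >> h.py <<'E'
a=-0.405;C=np.array([582.1,70.0])
Rp=np.array([[np.cos(a),-np.sin(a)],[np.sin(a),np.cos(a)]])
def shift(px,py,z):
    s=robot.observe();R=np.array(s["eef_rot"]);t=np.r_[C+Rp@[px,py],z]
    x=R[:,0];cur=np.degrees(np.arctan2(x[1],x[0]));want=np.degrees(a)+90
    pp=Rp.T@(np.array(s["tcp_pos"])[:2]-C)
    print("t",round(s["time_s"],2),"phot xy",pp.round(1),"z",round(s["tcp_pos"][2],1),"shift m",(R.T@(t-s["tcp_pos"])/1000).round(4),"turn",round(cur-want,2),"F",np.round(Rp.T@np.array(s["contact_force"])[:2],2),"w",s["gripper_width"])
E
python3 -c "
from h import *
shift(-50,-100,300)"
```

```text
t 0.1 phot xy [ -34.1 -842.4] z 301.9 shift m [ 0.4729 -0.5725  0.0027] turn -49.21 F [ 0.32 -0.02] w 92.96293692816813
```

Call:
drive_tool([
  [[1,0.012,-0.0145,0,-3],[1,0.037,-0.0448,0,-9],[1,0.062,-0.075,0,-15],[1,0.087,-0.1053,0,-21],[1,0.112,-0.1356,0,-27],[1,0.137,-0.1659,0,-33],[1,0.162,-0.1961,0,-39],[1,0.187,-0.2264,0,-45]],
], grip_force=20)

```text
time_s: 0.77
tcp_pos: [329.0, -417.0, 302.6]
eef_rot: [[0.456, 0.89, -0.0], [0.89, -0.456, 0.0], [-0.0, -0.0, -1.0]]
contact_force: [0.8, -0.4, -0.2]
gripper_width: 43.7
grasp_force: 0.0
```

```bash
python3 -c "
from h import *
shift(-50,-100,300)"
```

```text
t 0.77 phot xy [ -40.7 -547.3] z 302.6 shift m [ 0.4456 -0.0398  0.0026] turn -3.92 F [ 0.87 -0.02] w 43.70235911480351
```

Call:
drive_tool([
  [[1,0.04,-0.0036,0,-3.9],[1,0.08,-0.0072,0,-3.9],[1,0.12,-0.0107,0,-3.9],[1,0.16,-0.0143,0,-3.9],[1,0.2,-0.0179,0,-3.9],[1,0.24,-0.0215,0,-3.9],[1,0.28,-0.025,0,-3.9],[1,0.32,-0.0286,0,-3.9]],
])

```text
time_s: 1.43
tcp_pos: [451.0, -119.8, 302.7]
eef_rot: [[0.399, 0.917, -0.0], [0.917, -0.399, -0.0], [-0.0, -0.0, -1.0]]
contact_force: [1.0, -0.3, 0.1]
gripper_width: 0.5
grasp_force: 0.0
```

Call:
drive_tool([
  [[1,0.04,0,0,0],[1,0.075,0,0,0],[1,0.1,0,0,0],[1,0.1,0,0,0],[1,0.1,0,0,0]],
])

```text
time_s: 1.85
tcp_pos: [490.9, -28.6, 302.4]
eef_rot: [[0.396, 0.918, -0.001], [0.918, -0.396, 0.0], [0.0, -0.001, -1.0]]
contact_force: [0.5, -0.2, 0.8]
gripper_width: 0.5
grasp_force: 0.0
```

Run:
```python
from h import *
shift(-50,-100,300)
p,d=robot.grab_frame("wrist");cv2.imwrite("pics/w1.png",p[:,:,::-1]);np.save("w1.npy",d)
```

```text
t 1.85 phot xy [ -45.  -126.6] z 302.4 shift m [ 0.0266 -0.0051  0.0024] turn -0.13 F [ 0.58 -0.  ] w 0.4690287658005957
```

View pics/w1.png

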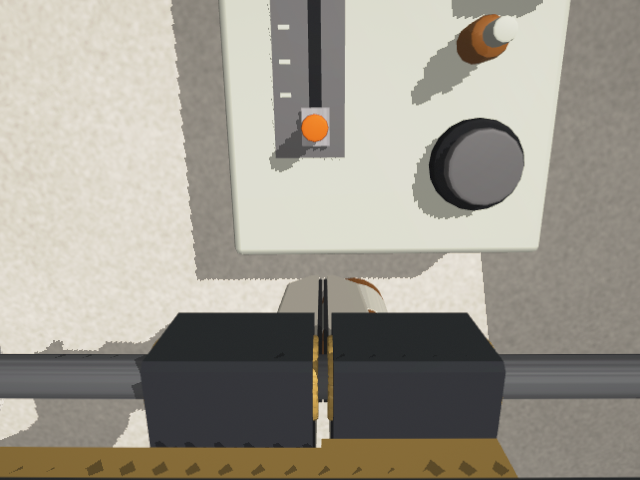

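Wrist view: knob top at (314.5,128), right-end corners at (240,250) and (539,249), port centre (487,166). The slot runs straight up the picture, so the tool is aligned.

Run:
```python
from h import *
c=robot.get_calibration("wrist")
for n,u,v,z in(("knob",314.5,128,138),("c",239,250,100),("c",540,249,100),("port",487,166,126),("vialcap",506,30,150),("slot lo",345,157,101),("tick",285,96,101),("tick",285,62,101)):
    w=px2w(c,u,v,z=z);print(n,w.round(1),(Rp.T@(w[:2]-C)).round(1))
```

```text
knob [514.   33.6 138. ] [-48.2 -60.3]
c [430.1 -22.2 100. ] [-103.4 -144.6]
c [ 626.  -106.7  100. ] [ 110.  -145.1]
port [601.1 -29.1 126. ] [ 56.5 -83.6]
vialcap [623.6  39.3 150. ] [ 50.2 -11.9]
slot lo [524.1   7.9 101. ] [-28.9 -79.9]
tick [503.8  59.  101. ] [-67.6 -41. ]
tick [512.3  77.4 101. ] [-67.1 -20.6]
```

Call:
drive_tool([
  [[1,0.02,-0.004,0,0],[1,0.0306,-0.004,0.02,0],[1,0.0306,-0.004,0.05,0],[1,0.0306,-0.004,0.08,0],[1,0.0306,-0.004,0.1,0],[1,0.0306,-0.004,0.103,0],[1,0.0306,-0.004,0.103,0],[1,0.0306,-0.004,0.103,0]],
])

```text
time_s: 2.57
tcp_pos: [499.4, -1.2, 200.4]
eef_rot: [[0.4, 0.916, 0.0], [0.916, -0.4, -0.0], [-0.0, 0.0, -1.0]]
contact_force: [0.3, 0.0, -1.1]
gripper_width: 0.3
grasp_force: 0.0
```

Run:
```python
from h import *
shift(-49,-96,199)
p,d=robot.grab_frame("wrist");cv2.imwrite("pics/w2.png",p[:,:,::-1])
```

```text
t 2.57 phot xy [-48. -98.] z 200.4 shift m [ 0.002  -0.001   0.0014] turn -0.4 F [0.26 0.13] w 0.3164555058062341
```

View pics/w2.png

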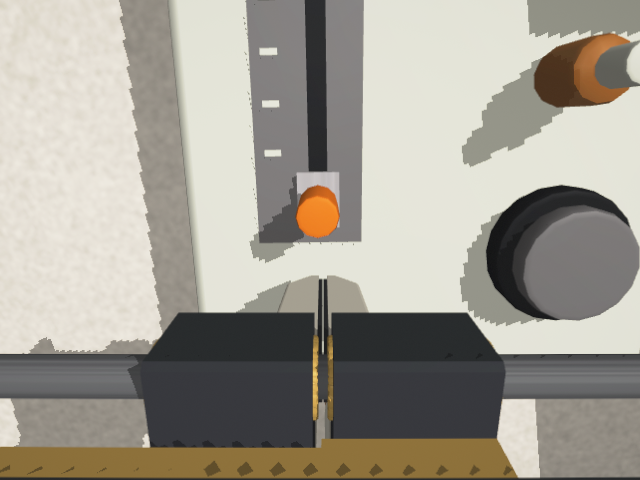

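Wrist close view: the knob at (318,217) is just ahead of the closed fingertips (280–370, 277), with clear space between. I'll approach slowly.

Call:
drive_tool([
  [[1,0.005,-0.001,0.001,0],[1,0.01,-0.001,0.001,0],[1,0.014,-0.001,0.001,0],[1,0.017,-0.001,0.001,0],[1,0.019,-0.001,0.001,0],[1,0.02,-0.001,0.001,0],[1,0.02,-0.001,0.001,0]],
])

```text
time_s: 3.2
tcp_pos: [506.4, 18.8, 198.7]
eef_rot: [[0.399, 0.917, 0.0], [0.917, -0.399, 0.0], [0.0, 0.0, -1.0]]
contact_force: [0.4, -0.3, -0.5]
gripper_width: 0.5
grasp_force: 0.0
```

Call:
drive_tool([
  [[1,0.001,0,0,0],[1,0.002,0,0,0],[1,0.003,0,0,0],[1,0.004,0,0,0],[1,0.004,0,0,0]],
])

```text
time_s: 3.62
tcp_pos: [507.7, 21.7, 198.6]
eef_rot: [[0.399, 0.917, -0.001], [0.917, -0.399, -0.001], [-0.001, -0.0, -1.0]]
contact_force: [-0.7, -2.1, 1.2]
gripper_width: 0.6
grasp_force: 1.2
```

Run:
```python
from h import *
shift(-49,-96,199)
```

```text
t 3.62 phot xy [-49.4 -73.7] z 198.6 shift m [-0.0223  0.0005 -0.0004] turn -0.34 F [ 0.14 -2.2 ] w 0.5702135605078321
```

Call:
drive_tool([
  [[1,0.002,0,0,0],[1,0.004,0,0,0],[1,0.006,0,0,0],[1,0.008,0,0,0],[1,0.01,0,0,0],[1,0.012,0,0,0],[1,0.014,0,0,0],[1,0.014,0,0,0]],
])

```text
time_s: 4.28
tcp_pos: [514.0, 35.9, 198.8]
eef_rot: [[0.398, 0.917, 0.001], [0.917, -0.398, 0.001], [0.001, 0.0, -1.0]]
contact_force: [-0.9, 0.6, -0.3]
gripper_width: 0.3
grasp_force: 0.0
```

Call:
drive_tool([
  [[1,0.002,0,0,0],[1,0.004,0,0,0],[1,0.006,0,0,0],[1,0.008,0,0,0],[1,0.0085,0,0,0],[1,0.0085,0,0,0]],
])

```text
time_s: 4.78
tcp_pos: [516.6, 42.2, 198.7]
eef_rot: [[0.399, 0.917, -0.001], [0.917, -0.399, -0.001], [-0.001, -0.0, -1.0]]
contact_force: [-2.3, -4.6, 2.1]
gripper_width: 0.2
grasp_force: 2.3
```

Run:
```python
from h import *
shift(-49,-53,199)
```

```text
t 4.78 phot xy [-49.3 -51.4] z 198.7 shift m [-0.0016  0.0003 -0.0003] turn -0.34 F [-0.3  -5.09] w 0.22798666300063053
```

Call:
drive_tool([
  [[1,0.002,0,0,0],[1,0.004,0,0,0],[1,0.006,0,0,0],[1,0.008,0,0,0],[1,0.01,0,0,0],[1,0.012,0,0,0],[1,0.012,0,0,0]],
])

```text
time_s: 5.37
tcp_pos: [522.1, 54.7, 198.7]
eef_rot: [[0.398, 0.917, 0.001], [0.917, -0.398, 0.001], [0.001, 0.0, -1.0]]
contact_force: [-0.6, -0.0, 0.1]
gripper_width: 0.4
grasp_force: 0.0
```

Call:
drive_tool([
  [[1,0.002,0,0,0],[1,0.004,0,0,0],[1,0.006,0,0,0],[1,0.007,0,0,0],[1,0.007,0,0,0]],
])

```text
time_s: 5.78
tcp_pos: [524.2, 59.7, 198.6]
eef_rot: [[0.399, 0.917, -0.001], [0.917, -0.399, -0.001], [-0.001, -0.0, -1.0]]
contact_force: [-1.6, -3.7, 1.5]
gripper_width: 0.3
grasp_force: 1.9
```

Run:
```python
from h import *
shift(-49,-22,199)
```

```text
t 5.78 phot xy [-49.1 -32.3] z 198.6 shift m [ 0.0103  0.0001 -0.0004] turn -0.34 F [-0.02 -4.  ] w 0.3079186691024991
```

Call:
drive_tool([
  [[1,0.001,0,0,0],[1,0.002,0,0,0],[1,0.003,0,0,0],[1,0.004,0,0,0],[1,0.005,0,0,0],[1,0.005,0,0,0]],
])

```text
time_s: 6.28
tcp_pos: [526.4, 64.8, 198.7]
eef_rot: [[0.399, 0.917, -0.0], [0.917, -0.399, -0.0], [-0.0, -0.0, -1.0]]
contact_force: [-0.9, -1.8, 1.1]
gripper_width: 0.4
grasp_force: 1.3
```

Call:
drive_tool([
  [[1,0.0005,0,0,0],[1,0.001,0,0,0],[1,0.0015,0,0,0],[1,0.0015,0,0,0]],
])

```text
time_s: 6.62
tcp_pos: [527.6, 66.9, 198.8]
eef_rot: [[0.398, 0.917, 0.001], [0.917, -0.398, 0.001], [0.001, 0.001, -1.0]]
contact_force: [0.5, -0.1, 0.6]
gripper_width: 0.3
grasp_force: 0.0
```

Run:
```python
from h import *
shift(-49,-22,199)
```

```text
t 6.62 phot xy [-48.9 -24.4] z 198.8 shift m [ 0.0024 -0.0001 -0.0002] turn -0.28 F [0.47 0.08] w 0.2633589853319237
```

The force rose and then dropped to zero at the expected crest. I'll back off, rise and check.

Call:
drive_tool([
  [[1,-0.005,0,0,0],[1,-0.015,0,0,0],[1,-0.02,0,0,0],[1,-0.02,0,-0.02,0],[1,-0.02,0,-0.05,0],[1,-0.02,0,-0.07,0],[1,-0.02,0,-0.07,0],[1,-0.02,0,-0.07,0]],
])

```text
time_s: 7.28
tcp_pos: [519.2, 47.0, 269.6]
eef_rot: [[0.4, 0.916, 0.002], [0.916, -0.4, -0.0], [0.001, 0.002, -1.0]]
contact_force: [0.8, -0.5, -0.7]
gripper_width: 0.1
grasp_force: 0.0
```

Run:
```python
from h import *
shift(-55,108,245)
p,d=robot.grab_frame("wrist");cv2.imwrite("pics/w3.png",p[:,:,::-1])
```

```text
t 7.28 phot xy [-48.7 -45.9] z 269.6 shift m [ 0.1539 -0.0074  0.0247] turn -0.39 F [ 0.92 -0.18] w 0.14302655219240218
```

View pics/w3.png

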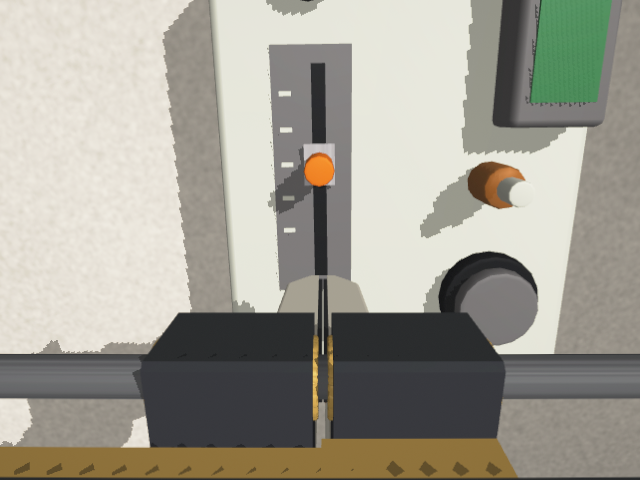

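The knob's foot is centred at the third tick (about 318,165), with ticks at rows 93, 130, 165, 198 and 230. Next, over to the button.

Call:
drive_tool([
  [[1,0.03,-0.002,0,0],[1,0.065,-0.004,0,0],[1,0.1,-0.006,0,0],[1,0.135,-0.0074,0,0],[1,0.15,-0.0074,0,0],[1,0.154,-0.0074,0,0],[1,0.154,-0.0074,0,0]],
])

```text
time_s: 7.92
tcp_pos: [573.4, 192.4, 267.2]
eef_rot: [[0.398, 0.918, -0.002], [0.918, -0.398, -0.001], [-0.001, -0.002, -1.0]]
contact_force: [0.1, -0.5, 0.1]
gripper_width: 0.5
grasp_force: 0.0
```

Call:
drive_tool([
  [[1,0,0,0.015,0],[1,0,0,0.03,0],[1,0,0,0.045,0],[1,0,0,0.053,0],[1,0,0,0.057,0],[1,0,0,0.057,0]],
])

```text
time_s: 8.42
tcp_pos: [573.3, 190.6, 210.8]
eef_rot: [[0.4, 0.916, -0.002], [0.916, -0.4, -0.001], [-0.002, -0.001, -1.0]]
contact_force: [-0.2, 0.7, 1.0]
gripper_width: 0.5
grasp_force: 0.0
```

Run:
```python
from h import *
shift(-55,108,200)
```

```text
t 8.42 phot xy [-55.6 107.4] z 210.8 shift m [0.0007 0.0006 0.0108] turn -0.38 F [-0.43  0.53] w 0.5176718535110327
```

Call:
drive_tool([
  [[1,0,0,0.003,0],[1,0,0,0.006,0],[1,0,0,0.008,0],[1,0,0,0.01,0],[1,0,0,0.011,0],[1,0,0,0.012,0],[1,0,0,0.012,0]],
])

```text
time_s: 9.0
tcp_pos: [574.1, 191.8, 200.5]
eef_rot: [[0.399, 0.917, 0.001], [0.917, -0.399, -0.0], [0.0, 0.001, -1.0]]
contact_force: [-0.5, -3.1, 7.5]
gripper_width: 0.2
grasp_force: 3.8
```

Call:
drive_tool([
  [[1,0,0,0.001,0],[1,0,0,0.0015,0],[1,0,0,0.0015,0],[1,0,0,0.0015,0]],
])

```text
time_s: 9.33
tcp_pos: [574.1, 191.9, 200.2]
eef_rot: [[0.399, 0.917, 0.002], [0.917, -0.399, -0.0], [0.001, 0.002, -1.0]]
contact_force: [-3.4, -4.4, 20.3]
gripper_width: 0.7
grasp_force: 10.6
```

Call:
drive_tool([
  [[1,0,0,-0.01,0],[1,0,0,-0.03,0],[1,0,0,-0.06,0],[1,0,0,-0.09,0],[1,0,0,-0.12,0],[1,0,0,-0.12,0],[1,0,0,-0.12,0]],
])

```text
time_s: 9.92
tcp_pos: [574.1, 192.4, 319.8]
eef_rot: [[0.399, 0.917, 0.003], [0.917, -0.399, 0.001], [0.002, 0.002, -1.0]]
contact_force: [1.2, -0.5, -0.8]
gripper_width: 0.4
grasp_force: 0.0
```

Run:
```python
from h import *
shift(-55,108,200)
p,d=robot.grab_frame("top");cv2.imwrite("pics/t2.png",cv2.resize(p[130:330,180:420,::-1],None,fx=3,fy=3))
```

```text
t 9.92 phot xy [-55.6 109.3] z 319.8 shift m [-0.0016  0.0003  0.1198] turn -0.31 F [1.25 0.02] w 0.4023835258830879
```

View pics/t2.png

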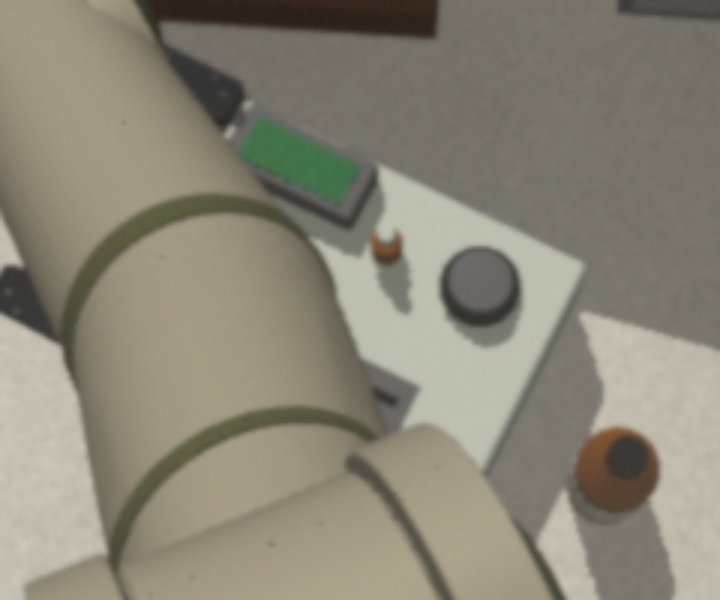

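The button bottomed out: the force climbed to 20 N with no further travel. In the top view the arm hides the button and knob, while the vial (387,246) and bottle (617,470) stand where they were. The tool is clear of everything, so I'll hand in.

```bash
python3 -c "
from h import *
print(robot.sign_off())"
```

```text
the job is handed in; nothing more can be done
None
```

The job is handed in: I pushed the filter lever into its third click and confirmed it there in the wrist camera, then pressed the read button until it bottomed out and lifted clear; I didn't get a picture of the button back up, and hand-in returned no verdict.

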